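Seat a board connector with a spring-return lever press

ROBOT

A 6-joint arm with a two-finger parallel gripper is mounted at the origin on the work surface. World frame = base frame: x ahead of the robot, y to its left, z up, the work surface at z = 0. Lengths are in mm, angles in rad, forces in N, time in s.
With the tool pointing down it reaches from about 350 to 925 mm from the base axis. Payload 6.4 kg.
Tool frame: the origin (TCP) lies at the very end of the fingers, on their centre line; the grasp point (between the pads) lies 19 mm behind it; z points along the fingers, y is the line along which they close (so a half turn about z gives the same grasp; the last joint's range is limited). The gripper opens to 94 mm and grips with 3 to 60 N. Pads are 16 mm wide; open, the fingers measure 119 mm over their backs; the gripper's body (75 mm by 177 mm) begins 78 mm behind the grasp point.
Start: joints at [-1.332, 0.245, 1.558, -0, 1.339, -0.174], TCP at [260.77, -595.41, 205.455] pointing down, gripper open.
Joint ranges: [-3.13, 3.13], [-1.02, 2.26], [0.13, 2.54], [-0.95, 4.09], [0.21, 2.88], [-2.74, 2.74]. Speed limits (rad/s): [2.57, 2.57, 3.14, 3.14, 3.14, 3.14].

INTERFACE

Orientations are given as a unit quaternion [x, y, z, w].
In Python, from bench import readout, eyes, job gives the robot as it stands.
- The arm moves only by the shell command python3 -m creep 'ROWS' [OPENING]. ROWS is JSON, a list of rows, each an object with "slide": the shift along the tool's x, y, z in units of 40 mm (1.0 is 40 mm), a list of three; "roll": the turn about the tool's z in units of 5 degrees (1.0 is 5 degrees). In form: [{"slide": [tx, ty, tz], "roll": roll}, ...]. A call has 1 to 5 rows; each row shifts and turns the commanded pose from where the row before left it, along the tool's axes as they then stand; what a row does not reach is not made up. A row lasts 1/12 s, in which the tool goes at most 41.7 mm and 7.16 degrees, less where a joint would pass 70% of its speed; a pose out of reach is approached as far as the arm can. A call is refused whole if a number of a shift passes 1 or a number of a turn 1, either way. A call with a gripper value outside its range is refused whole. OPENING is the finger opening in mm, from 0 to 94, set as the call begins (- or left out, the last holds). The fingers move at their own pace and stop on an object; the grip force is fixed at half the most. Time passes only in rows, so rows that do not move let the fingers close. It gives the time, the measured TCP pose, the force, the opening and the grip force at its end, in the units of the state.
- readout.state(): the state, without advancing time (a new reading comes with each control period).
- eyes.camera(name): name is "side" or "top"; returns a dict with "image" (400x640x3 uint8, red, green, blue), "K" (3x3 intrinsics, pixels), "world_to_cam" (4x4, takes a point from world to camera coordinates). Camera axes: x right, y down, z forward; pixel columns grow to the right and rows downward; lengths in mm; the calibration is good to about 2 mm. A picture is of the moment at which its call begins. There is no depth.
- job.close_job(): hands the job in; it is judged then, once.
The state is a dict: "t": time; "q": joint angles; "qd": joint speeds; "joint_efforts": joint torques, N m; "position": TCP position; "orientation": TCP orientation; "ft_force": force on the tool from outside, world axes, zero at the start; "torque": the same for the moment, N m; "finger_gap": opening from 0.0 (shut) to 1.0 (fully open); "grip_force": force on a finger pad.
Only numpy, scipy, OpenCV 4.12 (cv2) and the standard library are available. Lean on these libraries where they do the work, as an engineer would, in place of code of your own. Each camera call takes 0.05 s, during which the arm holds its last target. There are 200 camera calls.

TASK

Two lever presses stand on the electronics bench; one of them holds a circuit board whose black connector still stands proud of the board. Push that press's lever down until the connector is fully home in the board, then let the lever come back up slowly all the way, taking a second or more and never letting it snap up. Leave the other press's lever alone.

Things in the scene. Friction and masses are not known exactly. Their poses are not given: they have to be found in the camera images.
- paddle (a point): Centre of the top face of the flat black paddle (56 mm wide, 50 along the lever, 14 thick) at the free end of the lever of the press holding the green board. Turns with the lever: x along it to the hinge (180 mm off, 10 mm below the face, 102 mm over the bench), z square to the face. 165 mm over the bench when up, 76 when down; moves at most 12 mm sideways, so a straight push down with shut fingers works.
- lever (a joint): Angle of that lever, rad: 0 up at its stop (paddle end 0.30 above level), 0.50 at its lower stop (0.20 below level). A spring drives it up: 6 N at the paddle at the top, 10 N near the bottom, plus 4 N over the last 0.07 rad, where the white ram under it drives the connector in. Rising faster than 1.2 rad/s (0.2 m/s at the paddle) counts as snapping; let go, it rises far faster.
- connector (a joint): How far the connector is pressed in, m: 0 to 0.0015 at the start, 0.006 fully home on the board; it stays where pressed. Black block 10 x 46 x 10 mm under the ram, across the middle of the board (64 x 85 mm), which is fixed on the press's grey base plate (180 x 110 x 22 mm; hinge cheeks at one end, paddle beyond the other).
- ball_lever (a joint): Angle of the lever of the other press, rad: 0 is up. Same build, but with a 40 mm black ball instead of the paddle, and no board in it. It must stay up.

How it is judged:
By the outcome, as a careful person would: the job done as asked, in the order asked, and still so for the second after the job is handed in, with the robot touching nothing.
It also fails if it takes over 32 s, if anything falls off the work surface, if the arm or the gripper's body presses on something with over 40 N, if the wrist force passes 120 N, or if a joint passes its speed limit or range.

## Working session

There is one attempt and no reset: what is moved stays moved. The work goes in short steps, Python scripts to look and compute and a shell command to move; the robot and the scene stay as the last step left them, time stands still between calls to the robot, and variables do not carry over. Pictures are saved under pics/ and viewed, at most 10 in all, crops included, and the job is handed in when it is done.

```bash
mkdir -p pics
python3 - <<'E'
from bench import readout, eyes
import cv2,numpy as np,json
for n in("side","top"):
    c=eyes.camera(n); cv2.imwrite(f"pics/{n}0.png",c["image"][:,:,::-1]); np.savez(f"{n}.npz",K=c["K"],T=c["world_to_cam"])
    print(n,np.round(c["K"],1).tolist(),np.round(c["world_to_cam"],3).tolist())
s=readout.state();print(s["t"],s["position"],s["orientation"],s["ft_force"])
E
```

```text
side [[453.8, 0.0, 319.2], [0.0, 453.8, 199.5], [0.0, 0.0, 1.0]] [[-0.889, -0.458, 0.009, 541.29], [-0.24, 0.449, -0.86, 292.153], [0.39, -0.767, -0.509, 789.731], [0.0, 0.0, 0.0, 1.0]]
top [[458.7, 0.0, 318.8], [0.0, 458.7, 200.0], [0.0, 0.0, 1.0]] [[-0.025, -0.999, -0.034, 19.94], [-0.996, 0.028, -0.088, 650.646], [0.089, 0.031, -0.996, 1197.216], [0.0, 0.0, 0.0, 1.0]]
0.1 [ 260.63943513 -594.87163906  204.46806753] [ 9.78775357e-01  2.04934282e-01 -4.65578359e-05 -8.58967042e-04] [ 1.57614205  0.27008496 -0.74741161]
```

View pics/side0.png

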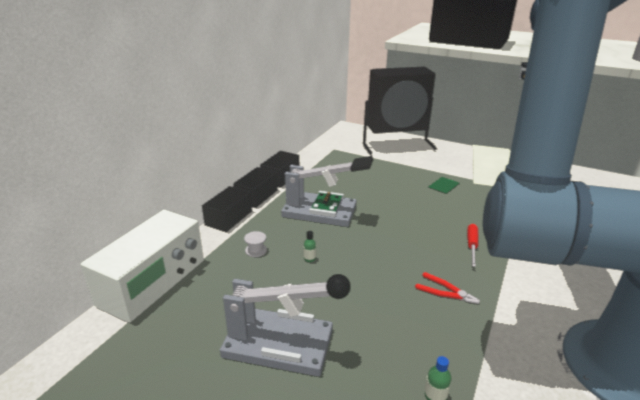

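View pics/top0.png

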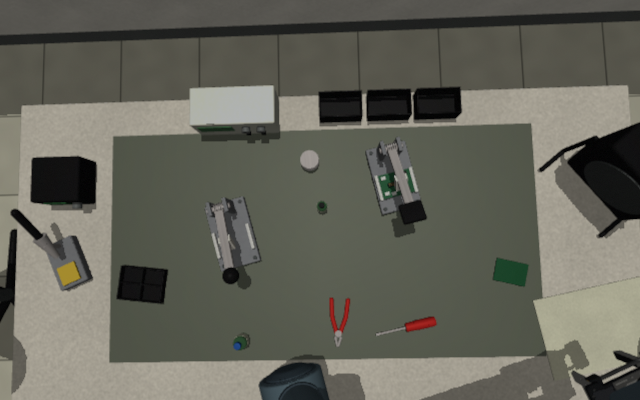

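The side view shows the paddle at about (361,163). The top view shows it at (412,211), with the green board and the hinge at about (392,150). The ball press is well clear, with its ball at (231,275) in the top view.

```bash
cat > h.py <<'E'
import numpy as np,cv2
def ray(n,uv,z):
    d=np.load(n+".npz");R=d["T"][:3,:3];t=d["T"][:3,3];c=-R.T@t
    v=R.T@np.linalg.solve(d["K"],[*uv,1]);return c+v*(z-c[2])/v[2]
def proj(n,p):
    d=np.load(n+".npz");x=d["K"]@(d["T"][:3,:3]@p+d["T"][:3,3]);return x[:2]/x[2]
E
python3 - <<'E'
from h import *
np.set_printoptions(suppress=True,precision=1)
m={}
for n,(a,b,c,d) in dict(side=(340,145,385,180),top=(395,195,435,232)).items():
    im=cv2.imread(f"pics/{n}0.png");g=im.max(2)
    k=np.zeros_like(g);k[b:d,a:c]=(g[b:d,a:c]<45)
    N,l,s,ce=cv2.connectedComponentsWithStats(k);i=1+s[1:,4].argmax();m[n]=ce[i];print(n,s[i],ce[i])
P=[np.load(n+".npz") for n in m];P=[p["K"]@p["T"][:3] for p in P]
X=cv2.triangulatePoints(*P,*[m[n].reshape(2,1) for n in m]);X=(X[:3]/X[3]).ravel();print("tri",X,[proj(n,X) for n in m])
print("z160",ray("side",m["side"],160),ray("top",m["top"],160))
# base plate corners, top view guess
for uv in [(365,152),(402,138),(380,216),(420,203)]: print(uv,ray("top",uv,22))
im=cv2.imread("pics/top0.png")[125:235,350:450];a=cv2.resize(im,None,fx=5,fy=5,interpolation=cv2.INTER_CUBIC)
cv2.imwrite("pics/c1.png",a)
E
```

```text
Traceback (most recent call last):
ValueError: attempt to get argmax of an empty sequence
```

```bash
cat > m.py <<'E'
from h import *
np.set_printoptions(suppress=True,precision=1)
m={}
for n,(a,b,c,d,th) in dict(side=(349,145,385,180,62),top=(395,195,435,232,45)).items():
    im=cv2.imread(f"pics/{n}0.png");g=im.max(2)
    print(n,g[b:d:5,a:c:4].tolist() if n=="side" else "")
    k=np.zeros_like(g);k[b:d,a:c]=(g[b:d,a:c]<th)
    N,l,s,ce=cv2.connectedComponentsWithStats(k);i=1+s[1:,4].argmax();m[n]=ce[i];print(n,s[i],ce[i])
P=[np.load(n+".npz") for n in m];P=[p["K"]@p["T"][:3] for p in P]
X=cv2.triangulatePoints(*P,*[m[n].reshape(2,1) for n in m]);X=(X[:3]/X[3]).ravel();print("tri",X,[proj(n,X) for n in m])
print("z160",ray("side",m["side"],160),ray("top",m["top"],160))
for uv in [(365,152),(402,138),(380,216),(420,203)]: print(uv,ray("top",uv,22))
im=cv2.imread("pics/top0.png")[125:235,350:450];a=cv2.resize(im,None,fx=5,fy=5,interpolation=cv2.INTER_CUBIC)
cv2.imwrite("pics/c1.png",a)
E
python3 m.py
```

```text
side [[228, 227, 227, 225, 64, 220, 140, 138, 139], [228, 229, 230, 229, 204, 81, 222, 142, 140], [133, 134, 147, 186, 220, 177, 222, 231, 230], [133, 99, 58, 58, 60, 59, 102, 135, 156], [185, 59, 56, 57, 58, 58, 132, 133, 131], [126, 62, 79, 96, 120, 130, 131, 130, 131], [132, 131, 131, 131, 134, 132, 133, 132, 131]]
side [352 157  20  14 181] [361.5 163.6]
top 
top [398 200  29  25 499] [411.6 212.2]
tri [ 605.5 -219.8  157.9] [array([362. , 163.6]), array([411.4, 211.7])]
z160 [ 605.2 -215.3  160. ] [ 604.1 -219.9  160. ]
(365, 152) [ 778.3 -125.    22. ]
(402, 138) [ 813.5 -226.    22. ]
(380, 216) [ 604.1 -159.1   22. ]
(420, 203) [ 636.  -266.6   22. ]
```

View pics/c1.png

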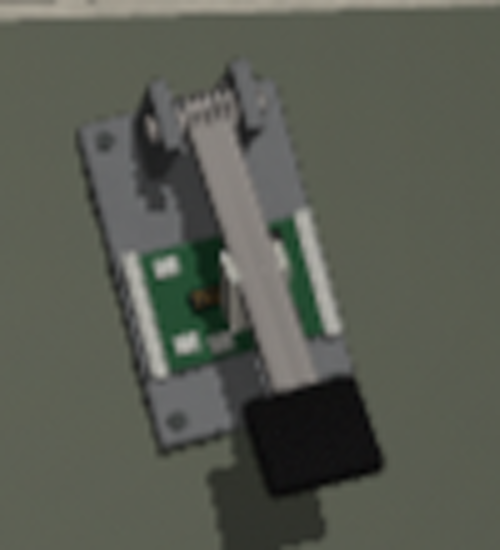

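The paddle top is at about (604,-220,165) by both views, and its triangulated height of 158 is consistent. The press yaw is about 12°. Delta to the paddle in tool axes is about x +465, y -206 mm at the current height, so I'll go there with the fingers shutting.

```bash
python3 -m creep '[{"slide":[0.5,-0.22,0],"roll":0},{"slide":[0.9,-0.4,0],"roll":0},{"slide":[0.9,-0.4,0],"roll":0},{"slide":[0.9,-0.4,0],"roll":0},{"slide":[0.9,-0.4,0],"roll":0}]' 0; python3 -m creep '[{"slide":[0.9,-0.4,0],"roll":0},{"slide":[0.9,-0.4,0],"roll":0},{"slide":[0.9,-0.4,0],"roll":0},{"slide":[0.9,-0.4,0],"roll":0},{"slide":[0.7,-0.3,0],"roll":0}]'
```

```text
t: 0.52
position: [382.5, -461.3, 204.9]
orientation: [0.979, 0.205, -0.0, -0.0]
ft_force: [0.7, 0.3, 0.3]
finger_gap: 0.682
grip_force: 0.0
t: 0.93
position: [510.2, -321.6, 205.1]
orientation: [0.979, 0.206, -0.0, -0.0]
ft_force: [0.2, -0.3, 0.1]
finger_gap: 0.325
grip_force: 0.0
```

```bash
python3 -m creep '[{"slide":[0.9,-0.4,0],"roll":0},{"slide":[0.9,-0.4,0],"roll":0},{"slide":[0.8,-0.35,0],"roll":0},{"slide":[0.6,-0.27,0],"roll":0},{"slide":[0,0,0],"roll":0}]'; python3 -m creep '[{"slide":[0,0,0],"roll":0},{"slide":[0,0,0],"roll":0},{"slide":[0,0,0],"roll":0}]'
python3 - <<'E'
from bench import eyes,readout
import cv2,numpy as np
a=eyes.camera("side")["image"][110:260,250:420,::-1];b=eyes.camera("top")["image"][125:275,330:500,::-1]
cv2.imwrite("pics/d1.png",cv2.resize(np.hstack([a,b]),(800,353),interpolation=cv2.INTER_CUBIC))
print(readout.state()["position"])
E
```

```text
t: 1.35
position: [605.4, -217.0, 204.9]
orientation: [0.978, 0.207, 0.0, -0.001]
ft_force: [-0.3, 0.6, -0.1]
finger_gap: 0.011
grip_force: 0.0
t: 1.6
position: [602.5, -221.9, 205.2]
orientation: [0.979, 0.204, -0.0, -0.0]
ft_force: [-0.4, -0.8, 0.2]
finger_gap: 0.007
grip_force: 0.0
[ 602.57912564 -222.07962574  205.43062598]
```

View pics/d1.png

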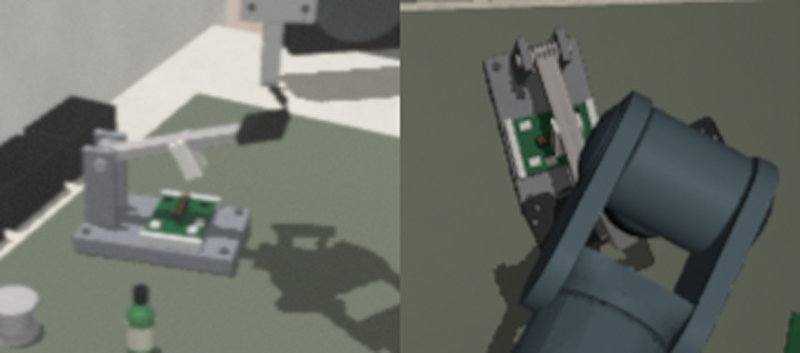

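The tip is above the paddle in the side view, ending near (365-371,145-153) with the paddle at (362,164). I'll check the projection.

Run:
```python
from h import *
for p in [(602.6,-222,205.4),(602.6,-222,165),(604,-220,165),(602.6,-222,240)]:
    q=proj("side",np.array(p));print(p,q,(q-[250,110])*2.353)
```

```text
(602.6, -222, 205.4) [364.64626194 145.67986046] [269.76265435  83.95471167]
(602.6, -222, 165) [363.64891786 160.87782218] [267.41590373 119.71551558]
(604, -220, 165) [362.8051651  161.07307263] [265.43055348 120.17493991]
(602.6, -222, 240) [365.53084273 132.20023473] [271.84407295  52.23715232]
```

```bash
python3 -m creep '[{"slide":[0,0,0.4],"roll":0},{"slide":[0,0,0.3],"roll":0},{"slide":[0,0,0.2],"roll":0},{"slide":[0,0,0.2],"roll":0},{"slide":[0,0,0.2],"roll":0}]'; python3 -m creep '[{"slide":[0,0,0.2],"roll":0},{"slide":[0,0,0.2],"roll":0},{"slide":[0,0,0.2],"roll":0},{"slide":[0,0,0.2],"roll":0},{"slide":[0,0,0.2],"roll":0}]'
```

```text
t: 2.12
position: [603.0, -221.9, 154.1]
orientation: [0.979, 0.205, -0.0, 0.001]
ft_force: [-3.9, -0.5, 7.8]
finger_gap: 0.008
grip_force: 3.2
t: 2.53
position: [602.4, -222.3, 114.4]
orientation: [0.979, 0.205, -0.001, 0.001]
ft_force: [-5.8, -2.3, 9.5]
finger_gap: 0.002
grip_force: 4.2
```

```bash
python3 -m creep '[{"slide":[0,0,0.2],"roll":0},{"slide":[0,0,0.2],"roll":0},{"slide":[0,0,0.15],"roll":0},{"slide":[0,0,0.15],"roll":0},{"slide":[0,0,0.1],"roll":0}]'; python3 -m creep '[{"slide":[0,0,0.05],"roll":0},{"slide":[0,0,0.05],"roll":0},{"slide":[0,0,0.05],"roll":0},{"slide":[0,0,0.0],"roll":0}]'
```

```text
t: 2.95
position: [603.2, -222.3, 83.4]
orientation: [0.979, 0.205, -0.001, 0.001]
ft_force: [-6.5, -0.0, 14.1]
finger_gap: 0.007
grip_force: 7.8
t: 3.28
position: [603.7, -222.2, 79.3]
orientation: [0.979, 0.205, -0.0, 0.001]
ft_force: [-9.2, 2.9, 19.2]
finger_gap: 0.005
grip_force: 10.3
```

```bash
python3 -m creep '[{"slide":[0,0,0.05],"roll":0},{"slide":[0,0,0.05],"roll":0},{"slide":[0,0,0],"roll":0}]'; python3 -m creep '[{"slide":[0,0,0.05],"roll":0},{"slide":[0,0,0.05],"roll":0},{"slide":[0,0,0],"roll":0}]'
```

```text
t: 3.53
position: [603.9, -222.3, 78.6]
orientation: [0.979, 0.205, -0.001, 0.001]
ft_force: [-16.5, 4.9, 35.1]
finger_gap: 0.004
grip_force: 19.0
t: 3.78
position: [604.1, -222.4, 77.9]
orientation: [0.979, 0.205, -0.001, 0.001]
ft_force: [-24.9, 9.6, 52.8]
finger_gap: 0.006
grip_force: 27.8
```

The force is climbing steeply (53 N) with almost no further motion, so the lever is on its stop. Now a slow rise at about 50 mm/s.

```bash
for i in 1; do python3 -m creep '[{"slide":[0,0,0],"roll":0},{"slide":[0,0,-0.1],"roll":0},{"slide":[0,0,-0.1],"roll":0},{"slide":[0,0,-0.1],"roll":0},{"slide":[0,0,-0.1],"roll":0}]'; python3 -m creep '[{"slide":[0,0,-0.1],"roll":0},{"slide":[0,0,-0.1],"roll":0},{"slide":[0,0,-0.1],"roll":0},{"slide":[0,0,-0.1],"roll":0},{"slide":[0,0,-0.1],"roll":0}]'; done
```

```text
t: 4.2
position: [603.0, -222.2, 85.5]
orientation: [0.979, 0.205, -0.001, 0.001]
ft_force: [-5.9, -1.3, 9.3]
finger_gap: 0.006
grip_force: 4.8
t: 4.62
position: [602.2, -222.4, 104.8]
orientation: [0.979, 0.205, -0.002, 0.001]
ft_force: [-7.6, -1.8, 8.7]
finger_gap: 0.006
grip_force: 4.4
```

```bash
python3 -m creep '[{"slide":[0,0,-0.1],"roll":0},{"slide":[0,0,-0.1],"roll":0},{"slide":[0,0,-0.1],"roll":0},{"slide":[0,0,-0.1],"roll":0},{"slide":[0,0,-0.1],"roll":0}]'; python3 -m creep '[{"slide":[0,0,-0.1],"roll":0},{"slide":[0,0,-0.1],"roll":0},{"slide":[0,0,-0.1],"roll":0},{"slide":[0,0,-0.1],"roll":0},{"slide":[0,0,-0.1],"roll":0}]'
```

```text
t: 5.03
position: [603.5, -222.1, 125.3]
orientation: [0.979, 0.205, 0.0, 0.001]
ft_force: [-2.5, -0.3, 8.0]
finger_gap: 0.006
grip_force: 3.6
t: 5.45
position: [606.3, -221.5, 146.1]
orientation: [0.979, 0.205, 0.004, 0.002]
ft_force: [6.6, 1.8, 5.7]
finger_gap: 0.003
grip_force: 3.0
```

```bash
python3 -m creep '[{"slide":[0,0,-0.05],"roll":0},{"slide":[0,0,-0.05],"roll":0},{"slide":[0,0,-0.05],"roll":0},{"slide":[0,0,-0.05],"roll":0},{"slide":[0,0,-0.05],"roll":0}]'; python3 -m creep '[{"slide":[0,0,-0.05],"roll":0},{"slide":[0,0,-0.05],"roll":0},{"slide":[0,0,-0.05],"roll":0},{"slide":[0,0,-0.05],"roll":0},{"slide":[0,0,-0.05],"roll":0}]'
```

```text
t: 5.87
position: [606.2, -221.5, 155.9]
orientation: [0.979, 0.205, 0.004, 0.002]
ft_force: [6.3, 1.4, 4.4]
finger_gap: 0.007
grip_force: 2.8
t: 6.28
position: [606.0, -221.3, 165.6]
orientation: [0.979, 0.205, 0.004, 0.001]
ft_force: [5.8, 2.0, 4.4]
finger_gap: 0.008
grip_force: 2.6
```

```bash
python3 -m creep '[{"slide":[0,0,-0.05],"roll":0},{"slide":[0,0,-0.05],"roll":0},{"slide":[0,0,-0.1],"roll":0},{"slide":[0,0,-0.2],"roll":0},{"slide":[0,0,-0.2],"roll":0}]'; python3 -m creep '[{"slide":[0,0,-0.3],"roll":0},{"slide":[0,0,-0.5],"roll":0},{"slide":[0,0,-0.5],"roll":0},{"slide":[0,0,-0.5],"roll":0},{"slide":[0,0,-0.3],"roll":0}]'
```

```text
t: 6.7
position: [602.6, -220.8, 187.1]
orientation: [0.979, 0.205, -0.001, -0.001]
ft_force: [0.9, -0.4, 0.1]
finger_gap: 0.005
grip_force: 0.0
t: 7.12
position: [604.0, -221.4, 275.2]
orientation: [0.979, 0.205, 0.001, 0.001]
ft_force: [-0.1, -0.5, 0.2]
finger_gap: 0.004
grip_force: 0.0
```

Run:
```python
from bench import eyes
import cv2,numpy as np
b=cv2.imread("pics/side0.png")
a=eyes.camera("side")["image"][:,:,::-1]; 
c=np.hstack([x[145:230,275:385] for x in(b,a)])
cv2.imwrite("pics/e1.png",cv2.resize(c,(792,306),interpolation=cv2.INTER_CUBIC))
```

```text
(no output)
```

View pics/e1.png

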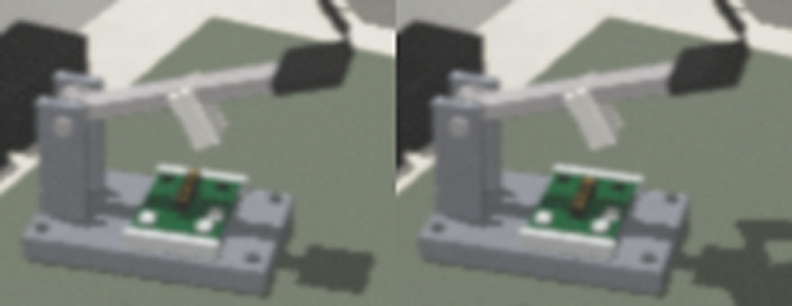

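The before/after pair shows the lever back at its original top position. The connector top has dropped about 2 px (crop row 168 to 176), roughly the 5 mm expected, and nothing is being touched.

```bash
python3 -c "
from bench import job
print(job.close_job())"
```

```text
the job is handed in; nothing more can be done
None
```

I pushed the green-board press's lever to its lower stop (53 N, barely moving), so the connector should be fully home (it looks about 5 mm lower); the lever then came up slowly over about 2.5 s to its top position, the ball press was left alone, and the job is handed in.

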